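# Fetch the jar from behind the drying pots and put the pots back

## Robot

A 7-joint arm with a two-finger parallel gripper is mounted at the origin on the work surface. World frame = base frame: x ahead of the robot, y to its left, z up, the work surface at z = 0. Lengths are in m, angles in rad, forces in N, time in s.
With the tool pointing down it reaches from about 0.425 to 0.825 m from the base axis. Payload 3.6 kg.
Tool frame: the origin (TCP) lies midway between the tips of the shut fingers; the grasp point (between the pads) lies 19 mm behind it; z points along the fingers, y is the line along which they close (so a half turn about z gives the same grasp; the last joint's range is limited). The gripper opens to 93 mm and grips with 3 to 60 N. Pads are 15 mm wide; open, the fingers measure 128 mm over their backs; the gripper's body (75 mm by 188 mm) begins 65 mm behind the grasp point.
Start: joints at [1.157, 0.615, -0.013, 1.423, 0.008, 1.103, -0.04], TCP at [0.245, -0.602, 0.219] pointing down, gripper open.
Joint ranges: [-3.12, 3.12], [-0.3, 2.06], [-1.34, 1.32], [0.26, 2.42], [-1.36, 4.5], [0.01, 1.98], [-2.84, 2.84]. Speed limits (rad/s): [2.79, 2.79, 3.14, 3.14, 3.14, 3.14, 3.14].

## Interface

Orientations are given as a unit quaternion [w, x, y, z].
In Python, from rig import manip gives the robot as it stands.
- The arm moves only by the shell command python3 -m inch 'ROWS' [FORCE]. ROWS is JSON, a list of rows, each a list of 7 numbers: the turn, a rotation vector about the tool's x, y, z in units of 8 degrees (1.0 is 8 degrees), then the shift along the tool's x, y, z in units of 50 mm (1.0 is 50 mm), then the finger opening in mm, from 0 to 93. In form: [[ax, ay, az, tx, ty, tz, jaw], ...]. A call has 1 to 20 rows; each row is the pose to reach, as a shift and turn from the pose commanded when the call began, along the tool's axes at that moment; what a row does not reach only later rows make up. A row lasts 1/8 s, in which the tool goes at most 62.5 mm and 10.7 degrees, less where a joint would pass 70% of its speed; a pose out of reach is approached as far as the arm can. A call with a gripper value outside its range is refused whole. The fingers move at their own pace and stop on an object; FORCE is the grip in N (left out, the last holds). Time passes only in rows, so rows that repeat a pose let the fingers close. It gives the time, the measured TCP pose, the force, the opening and the grip force at its end, in the units of the state.
- manip.sense(): the state, without advancing time (a new reading comes with each control period).
- manip.capture(name): name is "side" or "top"; returns (picture, depth): 400x640x3 uint8, red, green, blue; 400x640 float32, m along the optical axis (not along the pixel's ray), 0 where there is no reading.
- manip.calibration(name): a dict with "intrinsics" (3x3 intrinsics, pixels), "world_to_cam" (4x4, takes a point from world to camera coordinates). Camera axes: x right, y down, z forward; pixel columns grow to the right and rows downward; lengths in m; the calibration is good to about 2 mm. A picture is of the moment at which its call begins. calibration takes no time and is no camera call.
- manip.hand_in(): hands the job in; it is judged then, once.
The state is a dict: "time": time; "joint_positions": joint angles; "joint_vel": joint speeds; "joint_torque": joint torques, N m; "position": TCP position; "ee_rot": TCP orientation; "ft_force": force on the tool from outside, world axes, zero at the start; "wrist_torque": the same for the moment, N m; "width": finger opening in m; "grasp_force": force on a finger pad.
Only numpy, scipy, OpenCV 4.12 (cv2) and the standard library are available. Lean on these libraries where they do the work, as an engineer would, in place of code of your own. Each camera call takes 0.05 s, during which the arm holds its last target. There are 200 camera calls.

## Task

The squat jar at the back of the drying board is next to be painted, but three tall pots stand close round it: stand all three upright on the spare board first, then fetch the jar and stand it in the centre of the banding wheel, and only then put each tall pot back on its own former spot on the drying board. Set every pot down gently, never letting one drop or topple, and leave the dish, the egg cup and the handled cup where they are.

Things in the scene. Friction and masses are not known exactly. Their poses are not given: they have to be found in the camera images.
- jar_mid (a point): Squat jar of bare cream clay, much lower than the three pots round it (gaps 2-25 mm), at the back middle of the drying board: 84 mm high; belly 70 mm across at 26 mm height; from 50 mm height to the rim a straight collar 48 mm across, to be gripped; foot 48 mm; 0.2 kg; wide mouth, but treat it as solid. Point: on its axis, half-way up; z up along the axis.
- shouldered_vase_mid (a point): Shouldered vase of bare cream clay: 192 mm high; widest (78 mm) at 100 mm height; straight narrow neck 30 mm across from 148 mm height to the rim, to be gripped; foot 56 mm; 0.36 kg. Point: on its axis, half-way up; z up along the axis. Starts at the jar's left, right or front.
- straight_vase_mid (a point): Straight cylindrical vase of bare cream clay, wide mouth (treat it as solid): 165 mm high; 60 mm across from 60 mm height to the rim, to be gripped near the rim; 62 mm across lower down; foot 54 mm; 0.32 kg. Point: on its axis, half-way up; z up along the axis. Starts at the jar's left, right or front.
- long_bottle_mid (a point): Bottle of bare cream clay with a round bulb and a long thin neck: 205 mm high; bulb 84 mm across at 66 mm height; straight neck 26 mm across from 138 mm height to the rim, to be gripped; foot 52 mm; 0.34 kg. Point: on its axis, half-way up; z up along the axis. Starts at the jar's left, right or front.
- wheel_centre (a point): Centre of the top face of the banding wheel (a decorator's turntable): a flat round metal disc 170 mm across with turned rings, 90 mm above the table, turning freely on a fixed cast foot. z up. It stands at the left or right of the table, opposite the spare board.
- spare_board: Spare ware board: fixed wooden plank on battens at the left or right of the table, 400 mm long (x axis, away from the robot), 130 mm wide (y), top face 30 mm above the table. Origin: centre of its underside, at table height. Only the handled cup stands on it, on its centre line at x = +160 mm; the rest is free.
- drying_board: Drying board: fixed wooden plank on battens in the middle of the table, 230 mm deep (x axis, away from the robot), 330 mm wide (y), top face 30 mm above the table. Origin: centre of its underside, at table height. The jar, the three tall pots and, at its two near corners, the dish and the egg cup stand on it.
- dish_mid (a point): Small low dish of the same clay, 76 mm across the rim, 26 mm high, at a near corner of the drying board. Point: on its axis, half-way up.
- egg_cup_mid (a point): Egg cup of the same clay, 48 mm across, 48 mm high, at the other near corner of the drying board. Point: on its axis, half-way up.
- cup_mid (a point): Small handled cup of the same clay, 58 mm across the rim (handle to 47 mm from the axis), 52 mm high, at the far end of the spare board. Point: on its axis, half-way up.
Mind the look-alikes: they are no part of the job. Leave any pink look-alike of the part that bears shouldered_vase_mid alone.

How it is judged:
By the outcome, as a careful person would: the job done as asked, in the order asked, and still so for the second after the job is handed in, with the robot touching nothing.
It also fails if it takes over 141 s, if anything falls off the work surface, if the arm or the gripper's body presses on something with over 40 N, if the wrist force passes 120 N, or if a joint passes its speed limit or range.

## Working session

There is one attempt and no reset: what is moved stays moved. The work goes in short steps, Python scripts to look and compute and a shell command to move; the robot and the scene stay as the last step left them, time stands still between calls to the robot, and variables do not carry over. Pictures are saved under pics/ and viewed, at most 14 in all, crops included, and the job is handed in when it is done.

```bash
mkdir -p pics; ls; python3 - <<'E'
from rig import manip
import cv2,numpy as np
s=manip.sense();print(s)
for n in("side","top"):
    p,d=manip.capture(n);cv2.imwrite(f"pics/{n}0.png",p[:,:,::-1]);np.save(f"{n}0.npy",d)
    print(n,manip.calibration(n))
E
```

```text
pics
{'time': 0.0, 'joint_positions': array([ 1.15748585,  0.61592697, -0.01261742,  1.42486139,  0.00811071,
        1.10341959, -0.04042323]), 'joint_vel': array([ 0.00146224,  0.00162201, -0.0009599 ,  0.00170706, -0.00193756,
       -0.00147692, -0.00089008]), 'joint_torque': array([-1.95602652e-04, -4.58941483e+01,  2.08972441e-01, -1.65746588e+01,
       -6.10699458e-02,  2.05628655e-02,  2.44769881e-04]), 'position': array([ 0.24491362, -0.60124642,  0.21748859]), 'ee_rot': array([-1.25392424e-03,  9.81349944e-01,  1.92225499e-01, -2.69043360e-04]), 'ft_force': array([-0.03328209,  0.51512036, -0.06617709]), 'wrist_torque': array([ 0.01048944, -0.01164066,  0.01125281]), 'grasp_force': 0.0, 'width': 0.09262936512060063}
side {'intrinsics': array([[472.26998315,   0.        , 314.62188252],
       [  0.        , 472.26998315, 201.19323013],
       [  0.        ,   0.        ,   1.        ]]), 'world_to_cam': array([[-0.9990707 , -0.03834488, -0.01968253,  0.51348569],
       [-0.01079409,  0.66469461, -0.74703719,  0.09969252],
       [ 0.04172793, -0.74613052, -0.66449081,  1.42801682],
       [ 0.        ,  0.        ,  0.        ,  1.        ]])}
top {'intrinsics': array([[413.35425938,   0.        , 321.76984213],
       [  0.        , 413.35425938, 205.38017536],
       [  0.        ,   0.        ,   1.        ]]), 'world_to_cam': array([[-0.013593  , -0.99987768, -0.00773681,  0.02141138],
       [-0.98283982,  0.0147841 , -0.18386767,  0.50121314],
       [ 0.18395956,  0.00510474, -0.98292056,  1.20586717],
       [ 0.        ,  0.        ,  0.        ,  1.        ]])}
```

View pics/side0.png

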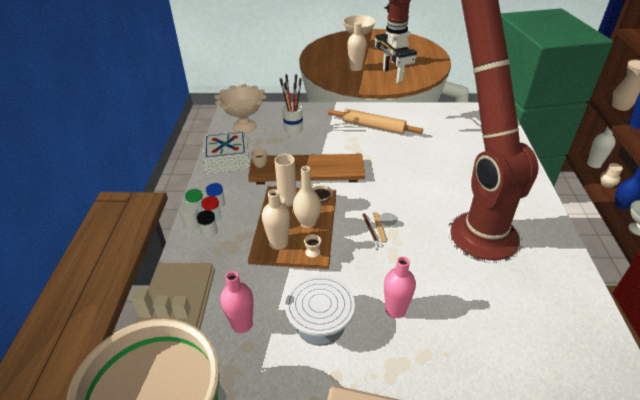

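View pics/top0.png

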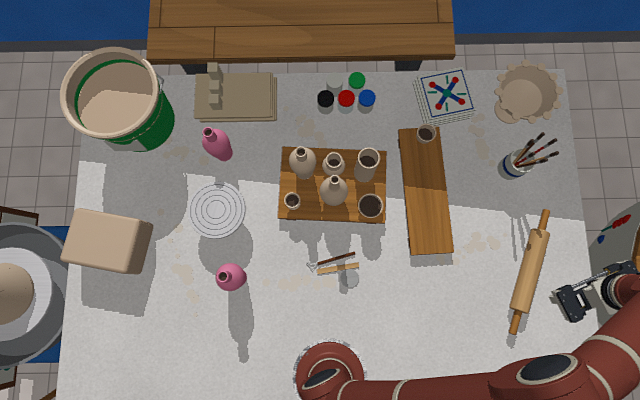

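The top view shows the shouldered vase at left (303,160), jar (334,165), straight vase at right (368,165) and bottle in front (334,188). The wheel is at left (217,210), with pink look-alikes at (217,143) and (231,277). The spare board is at right (427,190), with the cup at (427,133). The side view agrees. Next, I'll measure the rims from depth in both views.

```bash
cat > h.py <<'E'
import numpy as np,cv2
from rig import manip
def world(d,n):
    c=manip.calibration(n);K=c["intrinsics"];T=c["world_to_cam"]
    v,u=np.mgrid[:400,:640]
    P=np.stack([(u-K[0,2])/K[0,0]*d,(v-K[1,2])/K[1,1]*d,d],-1)
    W=(P-T[:3,3])@T[:3,:3]; W[d==0]=np.nan
    return W
def ray(n,u,v,z):
    c=manip.calibration(n);K=c["intrinsics"];T=c["world_to_cam"]
    o=-T[:3,:3].T@T[:3,3]; r=T[:3,:3].T@np.linalg.inv(K)@[u,v,1]
    return o+r*(z-o[2])/r[2]
def circ(xy):
    # least-squares circle
    A=np.c_[2*xy,np.ones(len(xy))];s=np.linalg.lstsq(A,(xy**2).sum(1),rcond=None)[0]
    return s[:2],np.sqrt(s[2]+s[0]**2+s[1]**2)
def encl(W,x0,x1,y0,y1,z0,z1):
    m=(W[...,0]>x0)&(W[...,0]<x1)&(W[...,1]>y0)&(W[...,1]<y1)&(W[...,2]>z0)&(W[...,2]<z1)
    return m
def blobs(W,x0,x1,y0,y1,z0,z1,mn=6):
    m=encl(W,x0,x1,y0,y1,z0,z1)
    k,l,st,c=cv2.connectedComponentsWithStats(m.astype(np.uint8),connectivity=8)
    for i in range(1,k):
        if st[i,4]<mn: continue
        p=W[l==i]; (cx,cy),r=cv2.minEnclosingCircle(p[:,:2].astype(np.float32))
        print("px",c[i].round(0),"n",st[i,4],"c",round(cx,4),round(cy,4),"d mm",round(2000*r,1),"z",np.percentile(p[:,2],[5,50,95]).round(4), "mean",p.mean(0).round(4))
E
python3 - <<'E'
from h import *
for n in("top","side"):
    W=world(np.load(n+"0.npy"),n)
    print(n)
    for z0,z1 in((.212,.245),(.183,.206),(.104,.122),(.083,.097),(.07,.087),(.05,.066)):
        print(z0);blobs(W,.35,.8,-.4,.4,z0,z1)
W=world(np.load("top0.npy"),"top")
for nm,pts in dict(spare=[(402,128),(437,126),(453,250),(413,255)],dry=[(284,148),(386,150),(386,223),(277,220)]).items():
    for p in pts: print(nm,p,ray("top",*p,.03).round(4))
E
python3 -c "
import cv2
a=cv2.imread('pics/top0.png')[120:265,270:460];cv2.imwrite('pics/c0.png',cv2.resize(a,None,fx=4,fy=4,interpolation=cv2.INTER_CUBIC))"
```

```text
top
0.212
px [300. 152.] n 75 c 0.615 0.0694 d mm 30.7 z [0.2123 0.22   0.2254] mean [0.6151 0.0695 0.2188]
px [334. 180.] n 92 c 0.5344 -0.0196 d mm 26.0 z [0.2201 0.2274 0.2379] mean [ 0.5338 -0.0198  0.2289]
0.183
px [207. 132.] n 62 c 0.6859 0.3276 d mm 30.7 z [0.1842 0.1907 0.1955] mean [0.6856 0.3279 0.1901]
px [368. 158.] n 143 c 0.6032 -0.115 d mm 61.6 z [0.1842 0.1944 0.1984] mean [ 0.6031 -0.1143  0.1932]
px [302. 158.] n 30 c 0.6122 0.0679 d mm 29.1 z [0.1845 0.1944 0.2055] mean [0.6049 0.0654 0.1948]
px [333. 186.] n 18 c 0.5324 -0.0188 d mm 25.6 z [0.1858 0.1967 0.2024] mean [ 0.5259 -0.0173  0.1949]
0.104
px [220. 148.] n 101 c 0.6829 0.3254 d mm 76.0 z [0.1046 0.1149 0.1213] mean [0.6659 0.3108 0.1143]
px [333. 160.] n 87 c 0.6248 -0.0216 d mm 49.5 z [0.1059 0.113  0.1178] mean [ 0.624  -0.0218  0.1125]
px [363. 174.] n 32 c 0.5947 -0.1109 d mm 56.6 z [0.1064 0.1136 0.1191] mean [ 0.5811 -0.1068  0.1133]
px [302. 175.] n 8 c 0.5817 0.0691 d mm 20.8 z [0.1054 0.1147 0.1181] mean [0.5797 0.0687 0.113 ]
px [323. 182.] n 6 c 0.558 0.0094 d mm 18.1 z [0.1163 0.1171 0.1202] 
[... 10005 characters left out ...]
62 0.1004 d mm 36.0 z [0.0574 0.0603 0.0642] mean [0.5163 0.0983 0.0604]
px [312. 248.] n 23 c 0.5157 0.1157 d mm 39.6 z [0.0551 0.0612 0.0655] mean [0.5159 0.1237 0.0611]
px [201. 296.] n 342 c 0.7915 0.2801 d mm 202.0 z [0.0514 0.0547 0.0585] mean [0.7929 0.2863 0.0549]
px [241. 319.] n 78 c 0.6837 0.346 d mm 62.9 z [0.0508 0.058  0.0652] mean [0.679  0.3592 0.0579]
spare (402, 128) [ 0.7508 -0.244   0.03  ]
spare (437, 126) [ 0.7557 -0.3553  0.03  ]
spare (453, 250) [ 0.3624 -0.3778  0.03  ]
spare (413, 255) [ 0.3491 -0.2571  0.03  ]
dry (284, 148) [0.6905 0.131  0.03  ]
dry (386, 150) [ 0.6787 -0.1901  0.03  ]
dry (386, 223) [ 0.4471 -0.1804  0.03  ]
dry (277, 220) [0.4612 0.1516 0.03  ]
```

View pics/c0.png

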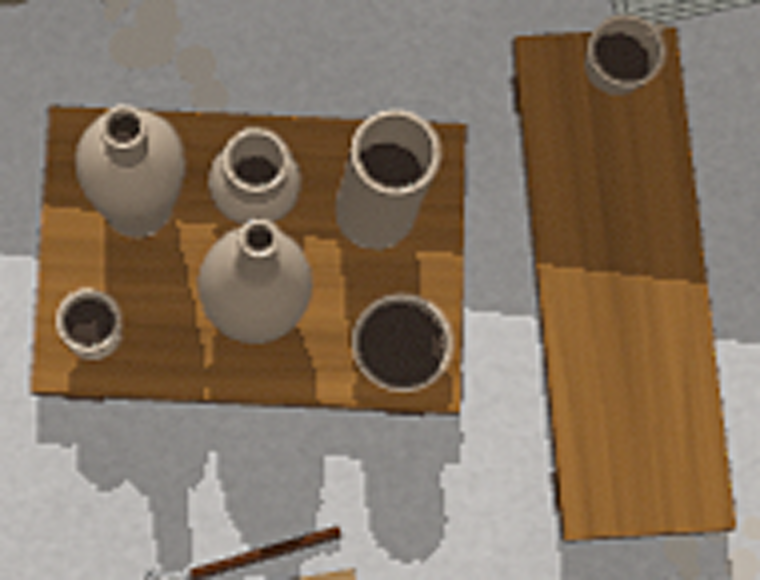

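The rims agree between views to 2–4 mm, and the heights match the text (0.222, 0.195, 0.235, 0.114, wheel 0.089). World estimates from averaging the two views:

| Item | x | y |
|---|---|---|
| Shouldered vase (S) | 0.617 | 0.071 |
| Straight vase (C) | 0.604 | -0.113 |
| Bottle (B) | 0.5355 | -0.017 |
| Jar (J) | 0.626 | -0.020 |
| Wheel | 0.487 | 0.326 |

I'll go above the straight vase first, with the tool axes aligned to the world.

```bash
python3 -m inch '[[0,0,0,0,0,-0.6,93],[0,0,0,0,0,-1.4,93],[0.0,0,0.4,0.8,-0.5,-1.8,93],[0,0,0.8,1.7,-1.0,-1.8,93],[0,0,1.2,2.6,-1.6,-1.8,93],[0,0,1.6,3.5,-2.2,-1.8,93],[0,0,2.0,4.4,-2.7,-1.8,93],[0,0,2.4,5.3,-3.3,-1.8,93],[0,0,2.77,6.2,-3.8,-1.8,93],[0,0,2.77,7.1,-4.4,-1.8,93],[0,0,2.77,8.0,-4.9,-1.8,93],[0,0,2.77,8.9,-5.45,-1.8,93],[0,0,2.77,9.6,-5.9,-1.8,93],[0,0,2.77,10.1,-6.2,-1.8,93],[0,0,2.77,10.33,-6.33,-1.8,93],[0,0,2.77,10.33,-6.33,-1.8,93],[0,0,2.77,10.33,-6.33,-1.8,93]]' 20
python3 - <<'E'
from h import *
from scipy.spatial.transform import Rotation as R
s=manip.sense();print(s["position"].round(4),np.array(s["ee_rot"]).round(4),s["ft_force"])
p,d=manip.capture("side");cv2.imwrite("pics/s1.png",cv2.resize(p[60:260,200:420,::-1],None,fx=3,fy=3))
W=world(d,"side");print("side");blobs(W,.5,.7,-.25,0.05,.29,.335,10)
p,d=manip.capture("top");W=world(d,"top");print("top");blobs(W,.5,.7,-.25,0.05,.29,.335,10)
for u,v in [(398.5,129.5),(439.25,127),(453.5,252.5),(411.5,255)]: print(ray("top",u,v,.03).round(4))
E
```

```text
time: 2.22
position: [0.6033, -0.1161, 0.3086]
ee_rot: [0.001, 1.0, -0.001, -0.0]
ft_force: [0.1, 0.0, -0.7]
width: 0.093
grasp_force: 0.0
[ 0.6033 -0.1161  0.3086] [ 7.0e-04  1.0e+00 -1.4e-03 -4.0e-04] [ 0.08232148  0.02919754 -0.70664174]
side
px [280. 133.] n 53 c 0.6048 -0.0563 d mm 24.2 z [0.3078 0.3223 0.3345] mean [ 0.6041 -0.0542  0.3225]
top
[ 0.746  -0.2326  0.03  ]
[ 0.7522 -0.3622  0.03  ]
[ 0.3549 -0.3788  0.03  ]
[ 0.3492 -0.2526  0.03  ]
```

View pics/s1.png

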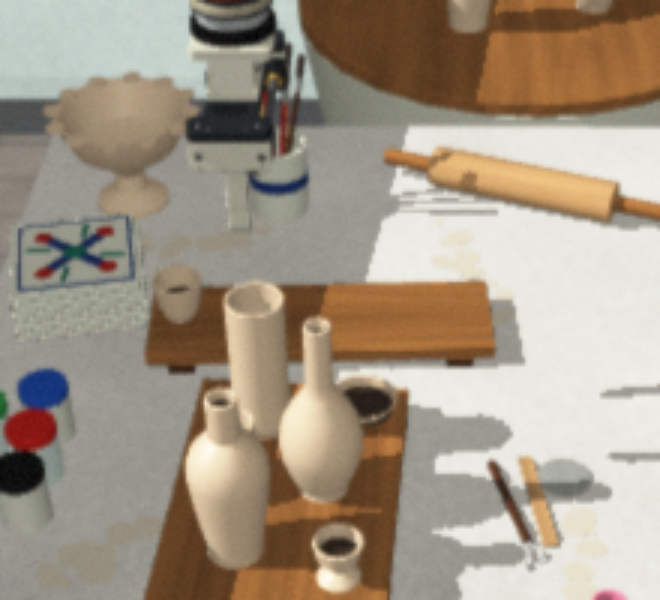

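The gripper hangs open above the straight vase (crop, finger tip at 238,225), and all pots stand untouched. The rim centres in the crop are about (256,301), (222,397) and (317,325). I'll recheck them by rays from both views.

```bash
python3 - <<'E'
from h import *
s1=lambda X,Y:((X+.5)/3-.5+200,(Y+.5)/3-.5+60)
t1=lambda X,Y:((X+.5)/4-.5+270,(Y+.5)/4-.5+120)
for n,z,a,b in(("C",.195,(256,301),(396,152)),("S",.222,(222,397),(125,128)),("B",.235,(317,325),(259,238))):
    print(n,ray("side",*s1(*a),z).round(4),ray("top",*t1(*b),z).round(4))
print("J",ray("top",*t1(257,160),.114))
E
```

```text
C [ 0.6022 -0.105   0.195 ] [ 0.6039 -0.1158  0.195 ]
S [0.6155 0.0729 0.222 ] [0.6151 0.067  0.222 ]
B [ 0.5356 -0.0152  0.235 ] [ 0.5351 -0.0204  0.235 ]
J [ 0.62440011 -0.02335384  0.114     ]
```

```bash
python3 -m inch '[[0,0,0,0,-0.07,0.4,93],[0,0,0,0,-0.07,1.0,93],[0,0,0,0,-0.07,1.6,93],[0,0,0,0,-0.07,2.2,93],[0,0,0,0,-0.07,2.6,93],[0,0,0,0,-0.07,2.9,93],[0,0,0,0,-0.07,3.05,93],[0,0,0,0,-0.07,3.05,80],[0,0,0,0,-0.07,3.05,72],[0,0,0,0,-0.07,3.05,66],[0,0,0,0,-0.07,3.05,66],[0,0,0,0,-0.07,3.05,63],[0,0,0,0,-0.07,3.05,63],[0,0,0,0,-0.07,3.05,63]]' 5
python3 - <<'E'
from h import *
p,d=manip.capture("side");cv2.imwrite("pics/s2.png",cv2.resize(p[120:220,240:340,::-1],None,fx=5,fy=5))
E
```

```text
time: 4.08
position: [0.6042, -0.1106, 0.1562]
ee_rot: [0.0, 1.0, -0.0, 0.0]
ft_force: [0.1, -1.1, 1.1]
width: 0.0631
grasp_force: 0.4
```

View pics/s2.png

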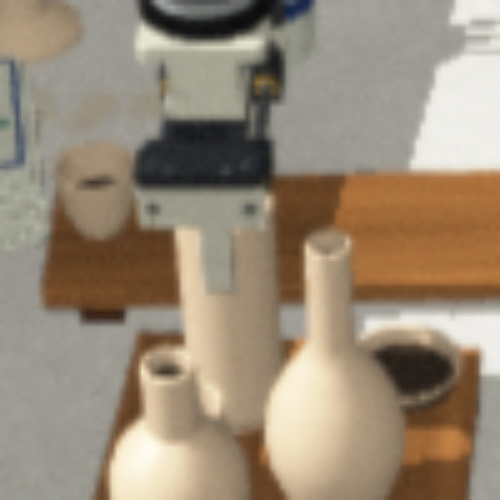

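The finger sits over the vase's middle. The -1.1 N side force says the vase is about 2 mm further to -y, so I'll shift, grip firmly and lift.

```bash
python3 -m inch '[[0,0,0,0,0.04,0,66],[0,0,0,0,0.04,0,62],[0,0,0,0,0.04,0,55],[0,0,0,0,0.04,0,55],[0,0,0,0,0.04,0,55],[0,0,0,0,0.04,0,55]]' 25; python3 -c "
from rig import manip;print(manip.sense()['position'])"; python3 -m inch '[[0,0,0,0,0,-0.1,55],[0,0,0,0,0,-0.3,55],[0,0,0,0,0,-0.6,55],[0,0,0,0,0,-1.0,55],[0,0,0,0,0,-1.4,55],[0,0,0,0,0,-1.6,55],[0,0,0,0,0,-1.6,55]]'
```

```text
time: 4.88
position: [0.6041, -0.1127, 0.1561]
ee_rot: [0.0, 1.0, -0.0, -0.0]
ft_force: [0.5, -1.2, 0.1]
width: 0.0597
grasp_force: 25.0
[ 0.60407766 -0.11266496  0.15612331]
time: 5.75
position: [0.6046, -0.1124, 0.2373]
ee_rot: [0.0, 1.0, 0.0, 0.001]
ft_force: [-0.0, 0.4, -3.9]
width: 0.0594
grasp_force: 25.0
```

```bash
python3 -m inch '[[0,0,0,0,0.15,0,55],[0,0,0,0.02,0.4,0,55],[0,0,0,0.04,0.8,0,55],[0,0,0,0.08,1.2,0,55],[0,0,0,0.08,1.6,0,55],[0,0,0,0.08,2.0,0,55],[0,0,0,0.08,2.4,0,55],[0,0,0,0.08,2.8,0,55],[0,0,0,0.08,3.2,0,55],[0,0,0,0.08,3.55,0,55],[0,0,0,0.08,3.75,0,55],[0,0,0,0.08,3.83,0,55],[0,0,0,0.08,3.83,0.2,55],[0,0,0,0.08,3.83,0.5,55],[0,0,0,0.08,3.83,0.9,55],[0,0,0,0.08,3.83,1.2,55],[0,0,0,0.08,3.83,1.4,55],[0,0,0,0.08,3.83,1.48,55],[0,0,0,0.08,3.83,1.52,55],[0,0,0,0.08,3.83,1.52,55]]'
python3 - <<'E'
from h import *
for n in("top","side"):
    W=world(np.load(n+"0.npy"),n)
    for nm,b in(("spare",(.38,.66,-.35,-.27)),("dry",(.47,.50,-.06,.06))):
        m=encl(W,*b,.01,.05);A=np.c_[W[m][:,:2],np.ones(m.sum())];c=np.linalg.lstsq(A,W[m][:,2],rcond=None)[0];print(n,nm,np.median(W[m][:,2]),c)
E
```

```text
time: 8.25
position: [0.6085, -0.3041, 0.1606]
ee_rot: [0.0, 1.0, 0.0, 0.0]
ft_force: [-0.0, 0.8, -2.1]
width: 0.0598
grasp_force: 25.0
top spare 0.030636590771739986 [0.00045548 0.00191317 0.03103174]
top dry 0.03073815183247732 [-0.00361104 -0.00066041  0.03232078]
side spare 0.02642596180091388 [0.00070065 0.00302753 0.02702786]
side dry 0.027294695617815917 [ 0.02245712 -0.00170836  0.01634465]
```

```bash
python3 -m inch '[[0,0,0,0,0,0.03,55],[0,0,0,0,0,0.06,55],[0,0,0,0,0,0.08,55],[0,0,0,0,0,0.09,55],[0,0,0,0,0,0.09,55],[0,0,0,0,0,0.09,55]]'
```

```text
time: 9.0
position: [0.6083, -0.304, 0.1561]
ee_rot: [0.0, 1.0, 0.0, 0.0]
ft_force: [-1.1, 0.3, 0.8]
width: 0.0599
grasp_force: 25.0
```

```bash
python3 -m inch '[[0,0,0,0,0,0,61],[0,0,0,0,0,0,66],[0,0,0,0,0,0,93],[0,0,0,0,0,0,93],[0,0,0,0,0,-0.3,93],[0,0,0,0,0,-0.8,93],[0,0,0,0,0,-1.5,93],[0,0,0,0,0,-2.2,93],[0,0,0,-0.2,-0.5,-2.6,93],[0,0,0,-0.3,-1.1,-2.6,93],[0,0,0,-0.5,-1.8,-2.6,93],[0,0,0,-0.7,-2.5,-2.6,93],[0,0,0,-0.8,-3.2,-2.6,93],[0,0,0,-1.0,-3.9,-2.6,93],[0,0,0,-1.2,-4.6,-2.6,93],[0,0,0,-1.35,-5.2,-2.6,93],[0,0,0,-1.46,-5.6,-2.6,93],[0,0,0,-1.46,-5.73,-2.6,93],[0,0,0,-1.46,-5.73,-2.6,93],[0,0,0,-1.46,-5.73,-2.6,93]]'
python3 - <<'E'
from h import *
p,d=manip.capture("side");cv2.imwrite("pics/s3.png",cv2.resize(p[90:260,220:390,::-1],None,fx=3.5,fy=3.5))
W=world(d,"side");blobs(W,.55,.66,-.37,-.25,.18,.21)
E
```

```text
time: 11.5
position: [0.5354, -0.0189, 0.2858]
ee_rot: [0.0, 1.0, -0.001, 0.0]
ft_force: [-0.4, -0.2, -0.4]
width: 0.0932
grasp_force: 0.0
px [284. 126.] n 66 c 0.6115 -0.2987 d mm 66.6 z [0.1807 0.1875 0.1922] mean [ 0.6246 -0.3054  0.1868]
```

View pics/s3.png

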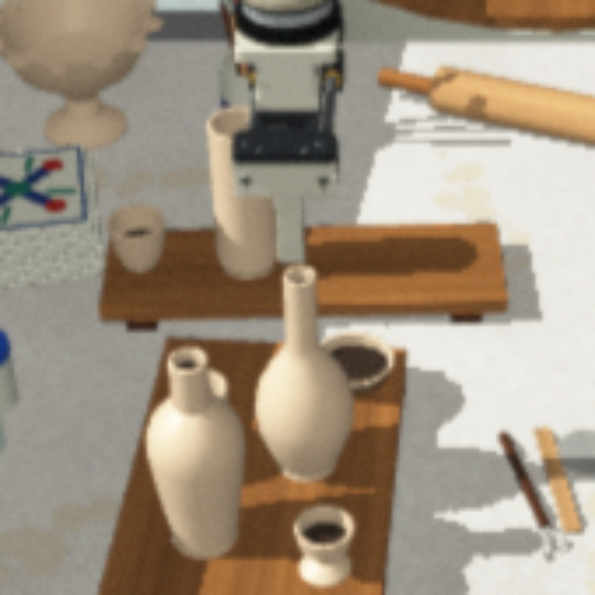

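The straight vase stands upright on the spare board (crop 245,275), and the gripper is above the bottle neck. Next, lower and close.

```bash
python3 -m inch '[[0,0,0,0,-0.03,0.3,80],[0,0,0,0,-0.03,0.8,70],[0,0,0,0,-0.03,1.3,60],[0,0,0,0,-0.03,1.7,60],[0,0,0,0,-0.03,1.94,50],[0,0,0,0,-0.03,1.94,40],[0,0,0,0,-0.03,1.94,32],[0,0,0,0,-0.03,1.94,32],[0,0,0,0,-0.03,1.94,29],[0,0,0,0,-0.03,1.94,29],[0,0,0,0,-0.03,1.94,28],[0,0,0,0,-0.03,1.94,28]]' 5
```

```text
time: 13.05
position: [0.5351, -0.016, 0.1887]
ee_rot: [-0.0, 1.0, 0.0, 0.0]
ft_force: [-0.3, -0.5, 1.0]
width: 0.0277
grasp_force: 0.2
```

```bash
python3 -m inch '[[0,0,0,0,0.02,0,28],[0,0,0,0,0.02,0,22],[0,0,0,0,0.02,0,22],[0,0,0,0,0.02,0,22],[0,0,0,0,0.02,0,22]]' 25; python3 -m inch '[[0,0,0,0,0,-0.1,22],[0,0,0,0,0,-0.3,22],[0,0,0,0,0,-0.6,22],[0,0,0,0,0,-1.0,22],[0,0,0,0,0,-1.4,22],[0,0,0,0,0,-1.6,22],[0,0,0,0,0,-1.6,22]]'
```

```text
time: 13.68
position: [0.535, -0.017, 0.1885]
ee_rot: [0.0, 1.0, 0.0, -0.0]
ft_force: [0.9, -0.3, -1.8]
width: 0.0258
grasp_force: 25.0
time: 14.55
position: [0.5355, -0.017, 0.2697]
ee_rot: [-0.0, 1.0, 0.0, 0.001]
ft_force: [0.1, 0.1, -3.5]
width: 0.0254
grasp_force: 25.0
```

```bash
python3 -m inch '[[0,0,0,-0.05,0.15,0,22],[0,0,0,-0.15,0.5,0,22],[0,0,0,-0.3,0.95,0,22],[0,0,0,-0.4,1.4,0,22],[0,0,0,-0.5,1.85,0,22],[0,0,0,-0.5,2.3,0,22],[0,0,0,-0.5,2.75,0,22],[0,0,0,-0.5,3.2,0,22],[0,0,0,-0.5,3.65,0,22],[0,0,0,-0.5,4.1,0,22],[0,0,0,-0.5,4.55,0,22],[0,0,0,-0.5,5.0,0,22],[0,0,0,-0.5,5.4,0,22],[0,0,0,-0.5,5.7,0,22],[0,0,0,-0.5,5.82,0,22],[0,0,0,-0.5,5.82,0,22]]' && python3 -m inch '[[0,0,0,0,0,0.2,22],[0,0,0,0,0,0.5,22],[0,0,0,0,0,0.9,22],[0,0,0,0,0,1.2,22],[0,0,0,0,0,1.4,22],[0,0,0,0,0,1.5,22],[0,0,0,0,0,1.54,22],[0,0,0,0,0,1.57,22],[0,0,0,0,0,1.59,22],[0,0,0,0,0,1.61,22],[0,0,0,0,0,1.61,22],[0,0,0,0,0,1.61,22]]'
```

```text
time: 16.55
position: [0.5101, -0.3079, 0.2685]
ee_rot: [-0.0, 1.0, 0.0, -0.0]
ft_force: [0.4, 0.1, -2.6]
width: 0.0257
grasp_force: 25.0
time: 18.05
position: [0.5104, -0.3081, 0.1885]
ee_rot: [0.0, 1.0, 0.0, 0.0]
ft_force: [-0.3, -0.2, -1.5]
width: 0.0257
grasp_force: 25.0
```

```bash
python3 -m inch '[[0,0,0,0,0,0.01,27],[0,0,0,0,0,0.01,30],[0,0,0,0,0,0.01,60],[0,0,0,0,0,0.01,60],[0,0,0,0,0,-0.4,60],[0,0,0,0,0,-1.0,60],[0,0,0,0,0,-1.7,60],[0,0,0,0,0,-2.2,60],[0,0,0,0.2,-0.7,-2.2,60],[0,0,0,0.4,-1.5,-2.2,60],[0,0,0,0.7,-2.4,-2.2,60],[0,0,0,0.9,-3.3,-2.2,60],[0,0,0,1.2,-4.2,-2.2,60],[0,0,0,1.45,-5.1,-2.2,60],[0,0,0,1.7,-6.0,-2.2,60],[0,0,0,1.95,-6.8,-2.2,60],[0,0,0,2.1,-7.3,-2.2,60],[0,0,0,2.14,-7.58,-2.2,60],[0,0,0,2.14,-7.58,-2.2,60],[0,0,0,2.14,-7.58,-2.2,60]]'
python3 - <<'E'
from h import *
p,d=manip.capture("side");cv2.imwrite("pics/s4.png",cv2.resize(p[90:260,220:390,::-1],None,fx=3.5,fy=3.5))
E
```

```text
time: 20.55
position: [0.617, 0.069, 0.2983]
ee_rot: [0.001, 1.0, -0.001, -0.0]
ft_force: [-0.0, -0.1, -0.7]
width: 0.0602
grasp_force: 0.0
```

View pics/s4.png

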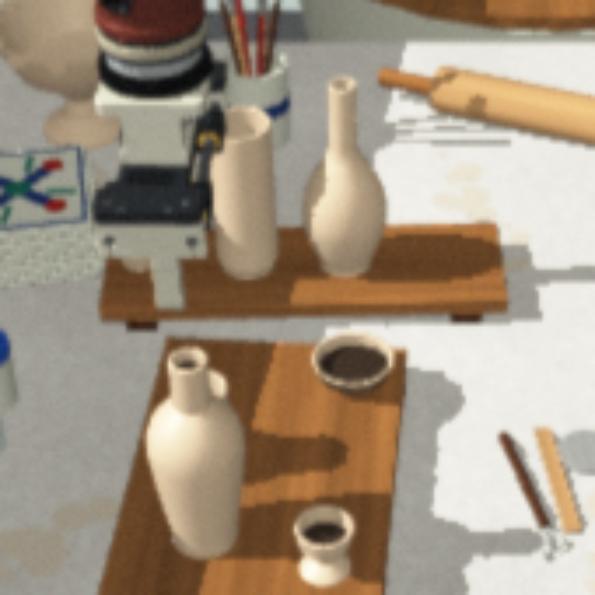

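Both pots stand upright on the spare board, and the shouldered vase's neck (crop 188,365) lies below the gripper. Lower and close.

```bash
python3 -m inch '[[0,0,0,-0.02,0,0.3,60],[0,0,0,-0.02,0,0.8,60],[0,0,0,-0.02,0,1.3,60],[0,0,0,-0.02,0,1.8,60],[0,0,0,-0.02,0,2.15,60],[0,0,0,-0.02,0,2.31,50],[0,0,0,-0.02,0,2.31,40],[0,0,0,-0.02,0,2.31,36],[0,0,0,-0.02,0,2.31,33],[0,0,0,-0.02,0,2.31,32],[0,0,0,-0.02,0,2.31,32],[0,0,0,-0.02,0,2.31,32]]' 5
```

```text
time: 22.1
position: [0.6163, 0.0709, 0.1828]
ee_rot: [0.0, 1.0, -0.0, 0.0]
ft_force: [0.5, -0.4, 0.0]
width: 0.0321
grasp_force: 0.3
```

```bash
python3 -m inch '[[0,0,0,0,0.02,0,32],[0,0,0,0,0.02,0,26],[0,0,0,0,0.02,0,26],[0,0,0,0,0.02,0,26],[0,0,0,0,0.02,0,26]]' 25; python3 -m inch '[[0,0,0,0,0,-0.1,26],[0,0,0,0,0,-0.3,26],[0,0,0,0,0,-0.6,26],[0,0,0,0,0,-1.0,26],[0,0,0,0,0,-1.5,26],[0,0,0,0,0,-2.0,26],[0,0,0,0,0,-2.4,26],[0,0,0,0,0,-2.7,26],[0,0,0,0,0,-2.8,26],[0,0,0,0,0,-2.8,26]]'
```

```text
time: 22.72
position: [0.6161, 0.0698, 0.1826]
ee_rot: [0.0, 1.0, -0.0, -0.0]
ft_force: [-1.0, -1.5, 0.2]
width: 0.0297
grasp_force: 25.0
time: 23.98
position: [0.616, 0.07, 0.3226]
ee_rot: [-0.0, 1.0, 0.0, -0.0]
ft_force: [-0.5, -0.2, -4.2]
width: 0.0297
grasp_force: 25.0
```

```bash
python3 -m inch '[[0,0,0,-0.15,0.1,0,26],[0,0,0,-0.5,0.35,0,26],[0,0,0,-0.9,0.7,0,26],[0,0,0,-1.3,1.1,0,26],[0,0,0,-1.7,1.5,0,26],[0,0,0,-2.1,1.9,0,26],[0,0,0,-2.5,2.3,0,26],[0,0,0,-2.9,2.7,0,26],[0,0,0,-3.3,3.1,0,26],[0,0,0,-3.65,3.6,0,26],[0,0,0,-3.9,4.1,0,26],[0,0,0,-4.02,4.6,0,26],[0,0,0,-4.02,5.1,0,26],[0,0,0,-4.02,5.6,0,26],[0,0,0,-4.02,6.1,0,26],[0,0,0,-4.02,6.6,0,26],[0,0,0,-4.02,7.1,0,26],[0,0,0,-4.02,7.5,0,26],[0,0,0,-4.02,7.66,0,26],[0,0,0,-4.02,7.66,0,26]]' && python3 -m inch '[[0,0,0,0,0,0.2,26],[0,0,0,0,0,0.5,26],[0,0,0,0,0,0.9,26],[0,0,0,0,0,1.4,26],[0,0,0,0,0,1.9,26],[0,0,0,0,0,2.3,26],[0,0,0,0,0,2.55,26],[0,0,0,0,0,2.7,26],[0,0,0,0,0,2.74,26],[0,0,0,0,0,2.77,26],[0,0,0,0,0,2.79,26],[0,0,0,0,0,2.8,26],[0,0,0,0,0,2.8,26],[0,0,0,0,0,2.8,26]]'
```

```text
time: 26.48
position: [0.415, -0.3128, 0.3224]
ee_rot: [-0.0, 1.0, -0.0, -0.0]
ft_force: [0.5, -0.4, -3.5]
width: 0.0294
grasp_force: 25.0
time: 28.22
position: [0.4152, -0.313, 0.1828]
ee_rot: [0.0, 1.0, 0.0, 0.0]
ft_force: [-0.3, 0.0, -3.4]
width: 0.0293
grasp_force: 25.0
```

The force still shows the full weight, so I'll ease it down a touch further.

```bash
python3 -m inch '[[0,0,0,0,0,0.01,26],[0,0,0,0,0,0.02,26],[0,0,0,0,0,0.03,26],[0,0,0,0,0,0.03,26]]'
```

```text
time: 28.72
position: [0.4155, -0.3133, 0.1825]
ee_rot: [0.0, 1.0, -0.0, 0.001]
ft_force: [-1.0, 1.0, 5.3]
width: 0.0298
grasp_force: 25.0
```

```bash
python3 -m inch '[[0,0,0,0,0,0,31],[0,0,0,0,0,0,35],[0,0,0,0,0,0,60],[0,0,0,0,0,0,60],[0,0,0,0,0,-0.4,80],[0,0,0,0,0,-1.0,93],[0,0,0,0,0,-1.7,93],[0,0,0,0,0,-2.2,93],[0,0,0,0.3,-0.7,-2.2,93],[0,0,0,0.8,-1.4,-2.2,93],[0,0,0,1.4,-2.2,-2.2,93],[0,0,0,2.0,-3.0,-2.2,93],[0,0,0,2.6,-3.8,-2.2,93],[0,0,0,3.2,-4.5,-2.2,93],[0,0,0,3.7,-5.2,-2.2,93],[0,0,0,4.1,-5.7,-2.2,93],[0,0,0,4.2,-5.87,-2.2,93],[0,0,0,4.2,-5.87,-2.2,93],[0,0,0,4.2,-5.87,-2.2,93]]'
python3 - <<'E'
from h import *
p,d=manip.capture("side");cv2.imwrite("pics/s5.png",cv2.resize(p[90:260,220:390,::-1],None,fx=3.5,fy=3.5))
W=world(d,"side");blobs(W,.58,.68,-.08,.05,.104,.122)
E
```

```text
time: 31.1
position: [0.6244, -0.0217, 0.2914]
ee_rot: [0.001, 1.0, -0.001, -0.0]
ft_force: [-0.8, -0.0, -0.4]
width: 0.0932
grasp_force: 0.0
px [277. 201.] n 90 c 0.627 -0.0171 d mm 53.6 z [0.105  0.1085 0.1129] mean [ 0.625  -0.017   0.1088]
```

View pics/s5.png

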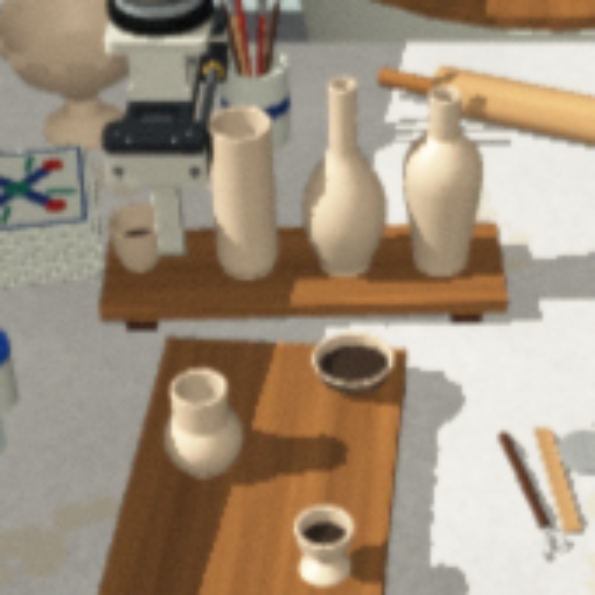

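All three tall pots stand upright on the spare board, and the jar (crop 203,420) is free. Side and top views put it at (0.626,-0.0195), rim at 0.11. Lower and close on the collar.

```bash
python3 -m inch '[[0,0,0,0,0,0.3,93],[0,0,0,0,0,0.8,93],[0,0,0,0,0,1.4,93],[0,0,0,0,0,2.0,93],[0,0,0,0,0,2.6,93],[0,0,0,0,0,3.2,93],[0,0,0,0,0,3.7,93],[0,0,0,0,0,4.05,93],[0,0,0,0,0,4.18,90],[0,0,0,0,0,4.18,70],[0,0,0,0,0,4.18,60],[0,0,0,0,0,4.18,54],[0,0,0,0,0,4.18,51],[0,0,0,0,0,4.18,50],[0,0,0,0,0,4.18,50],[0,0,0,0,0,4.18,50]]' 5
```

```text
time: 33.15
position: [0.6253, -0.0202, 0.0824]
ee_rot: [0.0, 1.0, -0.0, 0.0]
ft_force: [-0.8, -1.5, 1.2]
width: 0.05
grasp_force: 0.8
```

```bash
python3 -m inch '[[0,0,0,0,0.01,0,44],[0,0,0,0,0.01,0,44],[0,0,0,0,0.01,0,44],[0,0,0,0,0.01,0,44]]' 20; python3 -m inch '[[0,0,0,0,0,-0.1,44],[0,0,0,0,0,-0.3,44],[0,0,0,0,0,-0.6,44],[0,0,0,0,0,-1.0,44],[0,0,0,0,0,-1.5,44],[0,0,0,0,0,-2.0,44],[0,0,0,0,0,-2.35,44],[0,0,0,0,0,-2.5,44],[0,0,0,0,0,-2.5,44]]'
```

```text
time: 33.65
position: [0.6253, -0.0205, 0.0824]
ee_rot: [0.0, 1.0, -0.0, 0.0]
ft_force: [1.0, -2.5, 2.0]
width: 0.048
grasp_force: 20.0
time: 34.78
position: [0.6252, -0.0198, 0.2078]
ee_rot: [-0.0, 1.0, 0.0, 0.0]
ft_force: [-0.1, -0.4, -1.3]
width: 0.0477
grasp_force: 20.0
```

```bash
python3 -m inch '[[0,0,0,-0.05,-0.15,0,44],[0,0,0,-0.2,-0.5,0,44],[0,0,0,-0.4,-0.95,0,44],[0,0,0,-0.6,-1.4,0,44],[0,0,0,-0.8,-1.85,0,44],[0,0,0,-1.0,-2.3,0,44],[0,0,0,-1.2,-2.8,0,44],[0,0,0,-1.4,-3.3,0,44],[0,0,0,-1.6,-3.8,0,44],[0,0,0,-1.8,-4.3,0,44],[0,0,0,-2.0,-4.8,0,44],[0,0,0,-2.2,-5.3,0,44],[0,0,0,-2.4,-5.8,0,44],[0,0,0,-2.6,-6.3,0,44],[0,0,0,-2.7,-6.7,0,44],[0,0,0,-2.76,-6.88,0,44],[0,0,0,-2.76,-6.92,0,44],[0,0,0,-2.76,-6.92,0,44]]' && python3 -m inch '[[0,0,0,0,0,0.15,44],[0,0,0,0,0,0.4,44],[0,0,0,0,0,0.7,44],[0,0,0,0,0,0.95,44],[0,0,0,0,0,1.1,44],[0,0,0,0,0,1.15,44],[0,0,0,0,0,1.15,44]]'
python3 - <<'E'
from h import *
p,d=manip.capture("side");cv2.imwrite("pics/s6.png",cv2.resize(p[240:350,260:390,::-1],None,fx=5,fy=5))
W=world(d,"side");blobs(W,.38,.6,.2,.45,.084,.092,300)
p,d=manip.capture("top");W=world(d,"top");blobs(W,.38,.6,.2,.45,.085,.095,300)
E
```

```text
time: 37.02
position: [0.4877, 0.3249, 0.2071]
ee_rot: [0.0, 1.0, -0.001, 0.0]
ft_force: [0.5, 0.4, -1.5]
width: 0.0477
grasp_force: 20.0
time: 37.9
position: [0.4873, 0.3262, 0.1498]
ee_rot: [-0.0, 1.0, 0.0, 0.0]
ft_force: [-0.2, -0.0, -2.5]
width: 0.0476
grasp_force: 20.0
px [320. 311.] n 2236 c 0.4874 0.3296 d mm 171.8 z [0.0852 0.088  0.0908] mean [0.4856 0.3507 0.088 ]
px [231. 217.] n 732 c 0.4772 0.2905 d mm 151.1 z [0.0869 0.0905 0.0939] mean [0.4621 0.2801 0.0904]
```

View pics/s6.png

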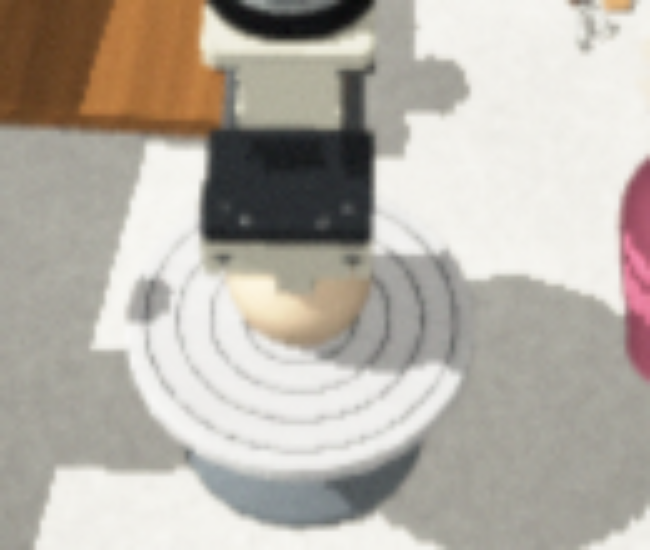

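The jar hangs over the rings' middle (crop 300,310). I'll lower the last 8 mm gently.

```bash
python3 -m inch '[[0,0,0,0,0,0.05,44],[0,0,0,0,0,0.09,44],[0,0,0,0,0,0.12,44],[0,0,0,0,0,0.14,44],[0,0,0,0,0,0.15,44],[0,0,0,0,0,0.155,44],[0,0,0,0,0,0.155,44]]'
```

```text
time: 38.88
position: [0.4872, 0.326, 0.1423]
ee_rot: [-0.0, 1.0, -0.0, 0.0]
ft_force: [-1.3, -0.8, 1.3]
width: 0.0479
grasp_force: 20.0
```

```bash
python3 -m inch '[[0,0,0,0,0,0,49],[0,0,0,0,0,0,52],[0,0,0,0,0,0,60],[0,0,0,0,0,0,93],[0,0,0,0,0,0,93],[0,0,0,0,0,-0.4,93],[0,0,0,0,0,-1.0,93],[0,0,0,0,0,-1.7,93],[0,0,0,0,0,-2.4,93],[0,0,0,0,0,-3.0,93],[0,0,0,-0.2,1.0,-3.2,93],[0,0,0,-0.3,2.0,-3.2,93],[0,0,0,-0.4,3.1,-3.2,93],[0,0,0,-0.6,4.2,-3.2,93],[0,0,0,-0.8,5.3,-3.2,93],[0,0,0,-0.9,6.2,-3.2,93],[0,0,0,-1.0,6.8,-3.2,93],[0,0,0,-1.0,7.0,-3.2,93]]'
python3 - <<'E'
from h import *
p,d=manip.capture("side");cv2.imwrite("pics/s7.png",cv2.resize(p[240:350,260:390,::-1],None,fx=5,fy=5))
W=world(d,"side");blobs(W,.38,.6,.2,.45,.084,.092,300);blobs(W,.38,.6,.2,.45,.164,.18)
p,d=manip.capture("top");W=world(d,"top");blobs(W,.38,.6,.2,.45,.085,.095,300);blobs(W,.38,.6,.2,.45,.164,.18)
E
```

```text
time: 41.12
position: [0.4367, -0.0258, 0.3022]
ee_rot: [0.0, 1.0, -0.002, 0.0]
ft_force: [0.3, -0.3, 0.4]
width: 0.0927
grasp_force: 0.0
px [320. 309.] n 2349 c 0.4875 0.3292 d mm 172.1 z [0.0851 0.088  0.0907] mean [0.4873 0.3448 0.088 ]
px [319. 282.] n 154 c 0.487 0.3284 d mm 51.3 z [0.1648 0.1704 0.1736] mean [0.4876 0.3298 0.1698]
px [216. 210.] n 2010 c 0.4866 0.3248 d mm 171.2 z [0.0868 0.0903 0.0938] mean [0.4832 0.3218 0.0903]
px [208. 204.] n 110 c 0.4856 0.3246 d mm 48.6 z [0.165  0.1727 0.1769] mean [0.4862 0.3243 0.1721]
```

View pics/s7.png

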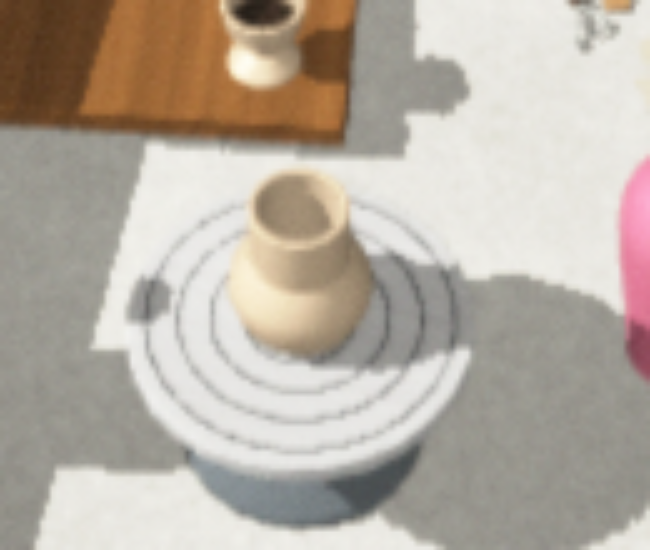

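The jar stands upright with its axis within about 1 mm of the wheel centre in both views. Next, the pots go back, shouldered vase first, regripped at its release pose.

```bash
python3 -m inch '[[0,0,0,0,0.3,0,93],[0,0,0,-0.1,1.0,0,80],[0,0,0,-0.2,1.9,0,70],[0,0,0,-0.3,2.8,0,60],[0,0,0,-0.4,3.7,0,60],[0,0,0,-0.43,4.6,0,60],[0,0,0,-0.43,5.3,0,60],[0,0,0,-0.43,5.7,0,60],[0,0,0,-0.43,5.79,0,60],[0,0,0,-0.43,5.79,0,60],[0,0,0,-0.43,5.79,0,60],[0,0,0,-0.43,5.79,0.4,60]]' && python3 -m inch '[[0,0,0,0,0,0.4,60],[0,0,0,0,0,0.9,60],[0,0,0,0,0,1.4,60],[0,0,0,0,0,1.8,60],[0,0,0,0,0,2.0,50],[0,0,0,0,0,2.0,40],[0,0,0,0,0,2.0,34],[0,0,0,0,0,2.0,32],[0,0,0,0,0,2.0,32],[0,0,0,0,0,2.0,32]]' 5
```

```text
time: 42.72
position: [0.4169, -0.3131, 0.2831]
ee_rot: [0.001, 1.0, 0.001, 0.002]
ft_force: [0.9, 0.2, 0.5]
width: 0.0597
grasp_force: 0.0
time: 43.98
position: [0.4157, -0.3136, 0.1821]
ee_rot: [0.0, 1.0, 0.0, 0.0]
ft_force: [0.3, -0.3, -0.4]
width: 0.0319
grasp_force: 0.0
```

```bash
python3 -m inch '[[0,0,0,0,0,0,26],[0,0,0,0,0,0,26],[0,0,0,0,0,0,26],[0,0,0,0,0,-0.1,26],[0,0,0,0,0,-0.3,26],[0,0,0,0,0,-0.6,26],[0,0,0,0,0,-1.0,26],[0,0,0,0,0,-1.5,26],[0,0,0,0,0,-2.0,26],[0,0,0,0,0,-2.4,26],[0,0,0,0,0,-2.7,26],[0,0,0,0,0,-2.8,26],[0,0,0,0,0,-2.8,26]]' 25 && python3 -m inch '[[0,0,0,0,-0.15,0,26],[0,0,0,0,-0.5,0,26],[0,0,0,0,-0.95,0,26],[0,0,0,0,-1.4,0,26],[0,0,0,0,-1.9,0,26],[0,0,0,0.1,-2.4,0,26],[0,0,0,0.3,-2.9,0,26],[0,0,0,0.6,-3.4,0,26],[0,0,0,1.0,-3.9,0,26],[0,0,0,1.4,-4.3,0,26],[0,0,0,1.8,-4.7,0,26],[0,0,0,2.2,-5.1,0,26],[0,0,0,2.6,-5.6,0,26],[0,0,0,3.0,-6.1,0,26],[0,0,0,3.4,-6.6,0,26],[0,0,0,3.7,-7.1,0,26],[0,0,0,3.9,-7.5,0,26],[0,0,0,4.01,-7.66,0,26],[0,0,0,4.01,-7.66,0,26],[0,0,0,4.01,-7.66,0,26]]'
```

```text
time: 45.6
position: [0.4155, -0.3135, 0.3222]
ee_rot: [0.0, 1.0, -0.0, 0.0]
ft_force: [0.1, 0.4, -3.3]
width: 0.0297
grasp_force: 25.0
time: 48.1
position: [0.6158, 0.0678, 0.3221]
ee_rot: [0.001, 1.0, -0.001, -0.0]
ft_force: [0.7, -0.5, -3.1]
width: 0.0298
grasp_force: 25.0
```

```bash
python3 -m inch '[[0,0,0,0,0,0.2,26],[0,0,0,0,0,0.5,26],[0,0,0,0,0,0.9,26],[0,0,0,0,0,1.4,26],[0,0,0,0,0,1.9,26],[0,0,0,0,0,2.3,26],[0,0,0,0,0,2.55,26],[0,0,0,0,0,2.7,26],[0,0,0,0,0,2.74,26],[0,0,0,0,0,2.74,26],[0,0,0,0,0,2.74,26]]'
```

```text
time: 49.48
position: [0.6166, 0.0696, 0.1857]
ee_rot: [-0.0, 1.0, 0.0, 0.001]
ft_force: [0.1, 0.3, -3.2]
width: 0.0295
grasp_force: 25.0
```

```bash
python3 -m inch '[[0,0,0,-0.01,0,0.03,26],[0,0,0,-0.01,0,0.05,26],[0,0,0,-0.01,0,0.06,26],[0,0,0,-0.01,0,0.07,26],[0,0,0,-0.01,0,0.07,26],[0,0,0,-0.01,0,0.07,26]]'
```

```text
time: 50.22
position: [0.6158, 0.0695, 0.1821]
ee_rot: [-0.0, 1.0, 0.0, 0.0]
ft_force: [-2.4, -0.9, 2.1]
width: 0.0297
grasp_force: 25.0
```

```bash
python3 -m inch '[[0,0,0,0,0,0,31],[0,0,0,0,0,0,34],[0,0,0,0,0,0,60],[0,0,0,0,0,0,60],[0,0,0,0,0,-0.4,60],[0,0,0,0,0,-1.0,60],[0,0,0,0,0,-1.7,60],[0,0,0,0,0,-2.35,60],[0,0,0,-0.2,0.7,-2.4,60],[0,0,0,-0.4,1.5,-2.4,60],[0,0,0,-0.7,2.4,-2.4,60],[0,0,0,-0.9,3.3,-2.4,60],[0,0,0,-1.2,4.2,-2.4,60],[0,0,0,-1.45,5.1,-2.4,60],[0,0,0,-1.7,6.0,-2.4,60],[0,0,0,-1.95,6.8,-2.4,60],[0,0,0,-2.1,7.3,-2.4,60],[0,0,0,-2.11,7.55,-2.4,60],[0,0,0,-2.11,7.55,-2.4,60],[0,0,0,-2.11,7.55,-2.4,60]]'
python3 - <<'E'
from h import *
p,d=manip.capture("side");cv2.imwrite("pics/s8.png",cv2.resize(p[90:260,220:390,::-1],None,fx=3.5,fy=3.5))
E
```

```text
time: 52.72
position: [0.5111, -0.3061, 0.3013]
ee_rot: [-0.001, 1.0, 0.001, 0.0]
ft_force: [-0.4, 1.8, 0.0]
width: 0.0602
grasp_force: 0.0
```

View pics/s8.png

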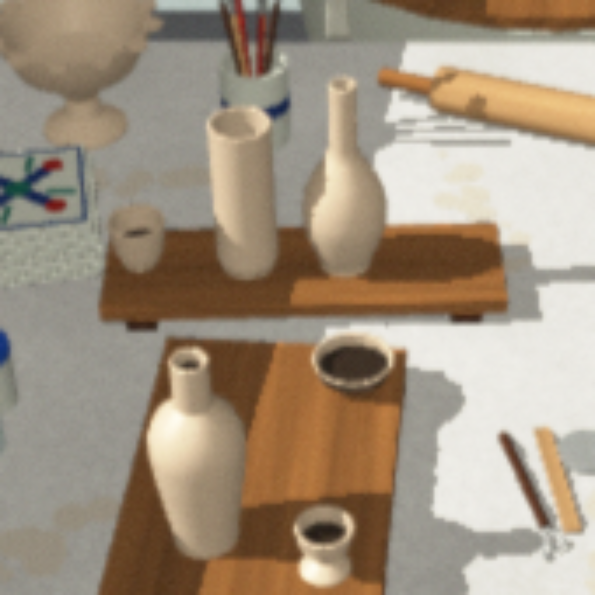

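The shouldered vase is back in its original image spot (neck 188,365; foot 205,545). Next is the bottle.

```bash
python3 -m inch '[[0,0,0,0,0,0.3,60],[0,0,0,0,0,0.8,60],[0,0,0,0,0,1.3,60],[0,0,0,0,0,1.8,60],[0,0,0,0,0,2.1,60],[0,0,0,0,0,2.25,50],[0,0,0,0,0,2.25,40],[0,0,0,0,0,2.25,32],[0,0,0,0,0,2.25,28],[0,0,0,0,0,2.25,28],[0,0,0,0,0,2.25,28]]' 5
```

```text
time: 54.15
position: [0.5102, -0.308, 0.1891]
ee_rot: [0.0, 1.0, 0.0, 0.0]
ft_force: [0.3, -0.3, 0.7]
width: 0.0281
grasp_force: 0.0
```

```bash
python3 -m inch '[[0,0,0,0,0,0,22],[0,0,0,0,0,0,22],[0,0,0,0,0,0,22],[0,0,0,0,0,-0.1,22],[0,0,0,0,0,-0.3,22],[0,0,0,0,0,-0.6,22],[0,0,0,0,0,-1.0,22],[0,0,0,0,0,-1.4,22],[0,0,0,0,0,-1.6,22],[0,0,0,0,0,-1.6,22]]' 25 && python3 -m inch '[[0,0,0,0.0,-0.15,0,22],[0,0,0,0.0,-0.5,0,22],[0,0,0,0.0,-0.95,0,22],[0,0,0,0.0,-1.4,0,22],[0,0,0,0.05,-1.85,0,22],[0,0,0,0.1,-2.3,0,22],[0,0,0,0.15,-2.75,0,22],[0,0,0,0.2,-3.2,0,22],[0,0,0,0.25,-3.65,0,22],[0,0,0,0.3,-4.1,0,22],[0,0,0,0.35,-4.55,0,22],[0,0,0,0.4,-5.0,0,22],[0,0,0,0.45,-5.4,0,22],[0,0,0,0.49,-5.7,0,22],[0,0,0,0.49,-5.82,0,22],[0,0,0,0.49,-5.82,0,22]]' && python3 -m inch '[[0,0,0,0,0,0.2,22],[0,0,0,0,0,0.5,22],[0,0,0,0,0,0.9,22],[0,0,0,0,0,1.2,22],[0,0,0,0,0,1.4,22],[0,0,0,0,0,1.5,22],[0,0,0,0,0,1.54,22],[0,0,0,0,0,1.54,22],[0,0,0,0,0,1.54,22]]'
```

```text
time: 55.4
position: [0.5105, -0.3082, 0.2699]
ee_rot: [0.0, 1.0, 0.0, 0.001]
ft_force: [0.2, -0.8, -3.0]
width: 0.0255
grasp_force: 25.0
time: 57.4
position: [0.5344, -0.0168, 0.2689]
ee_rot: [0.0, 1.0, 0.0, -0.0]
ft_force: [-0.4, 0.5, -3.7]
width: 0.0254
grasp_force: 25.0
time: 58.52
position: [0.535, -0.017, 0.1924]
ee_rot: [-0.0, 1.0, 0.0, 0.001]
ft_force: [-0.0, -0.9, -2.5]
width: 0.0257
grasp_force: 25.0
```

```bash
python3 -m inch '[[0,0,0,0,0,0.03,22],[0,0,0,0,0,0.05,22],[0,0,0,0,0,0.06,22],[0,0,0,0,0,0.07,22],[0,0,0,0,0,0.07,22],[0,0,0,0,0,0.07,22]]'
```

```text
time: 59.28
position: [0.5348, -0.017, 0.189]
ee_rot: [-0.0, 1.0, 0.0, 0.0]
ft_force: [-0.9, -0.4, 4.0]
width: 0.0257
grasp_force: 25.0
```

```bash
python3 -m inch '[[0,0,0,0,0,0,27],[0,0,0,0,0,0,30],[0,0,0,0,0,0,60],[0,0,0,0,0,0,60],[0,0,0,0,0,-0.4,60],[0,0,0,0,0,-1.0,60],[0,0,0,0,0,-1.7,80],[0,0,0,0,0,-2.2,93],[0,0,0,0.2,0.7,-2.2,93],[0,0,0,0.4,1.5,-2.2,93],[0,0,0,0.6,2.3,-2.2,93],[0,0,0,0.8,3.1,-2.2,93],[0,0,0,1.0,3.9,-2.2,93],[0,0,0,1.2,4.6,-2.2,93],[0,0,0,1.35,5.2,-2.2,93],[0,0,0,1.47,5.6,-2.2,93],[0,0,0,1.47,5.74,-2.2,93],[0,0,0,1.47,5.74,-2.2,93],[0,0,0,1.47,5.74,-2.2,93]]' && python3 -m inch '[[0,0,0,0,0,0.3,93],[0,0,0,0,0,0.8,93],[0,0,0,0,0,1.4,93],[0,0,0,0,0,2.0,93],[0,0,0,0,0,2.5,93],[0,0,0,0,0,2.8,93],[0,0,0,0,0,2.86,80],[0,0,0,0,0,2.86,70],[0,0,0,0,0,2.86,64],[0,0,0,0,0,2.86,62],[0,0,0,0,0,2.86,62],[0,0,0,0,0,2.86,62]]' 5
```

```text
time: 61.65
position: [0.6084, -0.3025, 0.2986]
ee_rot: [-0.001, 1.0, 0.001, 0.0]
ft_force: [-0.1, 0.8, 0.3]
width: 0.0931
grasp_force: 0.0
time: 63.15
position: [0.6083, -0.3042, 0.1557]
ee_rot: [0.0, 1.0, -0.0, 0.0]
ft_force: [0.1, -0.2, 0.9]
width: 0.0619
grasp_force: 0.2
```

```bash
python3 -m inch '[[0,0,0,0,0,0,55],[0,0,0,0,0,0,55],[0,0,0,0,0,0,55],[0,0,0,0,0,-0.1,55],[0,0,0,0,0,-0.3,55],[0,0,0,0,0,-0.6,55],[0,0,0,0,0,-1.0,55],[0,0,0,0,0,-1.4,55],[0,0,0,0,0,-1.6,55],[0,0,0,0,0,-1.6,55]]' 25 && python3 -m inch '[[0,0,0,0,-0.15,0,55],[0,0,0,0,-0.4,0,55],[0,0,0,0,-0.8,0,55],[0,0,0,-0.04,-1.2,0,55],[0,0,0,-0.08,-1.6,0,55],[0,0,0,-0.08,-2.0,0,55],[0,0,0,-0.08,-2.4,0,55],[0,0,0,-0.08,-2.8,0,55],[0,0,0,-0.08,-3.2,0,55],[0,0,0,-0.08,-3.55,0,55],[0,0,0,-0.08,-3.75,0,55],[0,0,0,-0.08,-3.83,0,55],[0,0,0,-0.08,-3.83,0.2,55],[0,0,0,-0.08,-3.83,0.5,55],[0,0,0,-0.08,-3.83,0.9,55],[0,0,0,-0.08,-3.83,1.2,55],[0,0,0,-0.08,-3.83,1.4,55],[0,0,0,-0.08,-3.83,1.5,55],[0,0,0,-0.08,-3.83,1.53,55],[0,0,0,-0.08,-3.83,1.53,55]]'
```

```text
time: 64.4
position: [0.6086, -0.3041, 0.2366]
ee_rot: [0.0, 1.0, 0.0, 0.001]
ft_force: [1.2, -0.2, -2.7]
width: 0.0601
grasp_force: 25.0
time: 66.9
position: [0.6045, -0.1126, 0.1594]
ee_rot: [0.0, 1.0, 0.0, 0.001]
ft_force: [-0.2, 0.2, -2.6]
width: 0.0597
grasp_force: 25.0
```

```bash
python3 -m inch '[[0,0,0,0,0,0.03,55],[0,0,0,0,0,0.05,55],[0,0,0,0,0,0.06,55],[0,0,0,0,0,0.07,55],[0,0,0,0,0,0.075,55],[0,0,0,0,0,0.075,55]]'
```

```text
time: 67.65
position: [0.6043, -0.1125, 0.1556]
ee_rot: [-0.0, 1.0, 0.0, 0.0]
ft_force: [-0.9, 0.7, -0.3]
width: 0.0595
grasp_force: 25.0
```

```bash
python3 -m inch '[[0,0,0,0,0,0.005,61],[0,0,0,0,0,0.005,64],[0,0,0,0,0,0.005,93],[0,0,0,0,0,0.005,93],[0,0,0,0,0,-0.4,93],[0,0,0,0,0,-1.0,93],[0,0,0,0,0,-1.7,93],[0,0,0,0,0,-2.4,93],[0,0,0,-0.2,0.5,-2.8,93],[0,0,0,-0.6,1.3,-2.8,93],[0,0,0,-1.0,2.2,-2.8,93],[0,0,0,-1.5,3.1,-2.8,93],[0,0,0,-2.0,3.9,-2.8,93],[0,0,0,-2.4,4.6,-2.8,93],[0,0,0,-2.6,5.0,-2.8,93],[0,0,0,-2.6,5.0,-2.8,93],[0,0,0,-2.6,5.0,-2.8,93]]'
python3 - <<'E'
from h import *
for n in("side","top"):
    p,d=manip.capture(n);W=world(d,n);print(n)
    if n=="side":cv2.imwrite("pics/s9.png",p[...,::-1])
    blobs(W,.5,.68,-.16,.12,.212,.245,20);blobs(W,.57,.66,-.16,-.06,.183,.206,40);blobs(W,.4,.55,.25,.4,.164,.18,40);blobs(W,.4,.55,.08,.15,.07,.087,40)
E
```

```text
time: 69.78
position: [0.4752, -0.3609, 0.295]
ee_rot: [-0.001, 1.0, 0.001, 0.0]
ft_force: [0.7, -0.2, 0.2]
width: 0.0932
grasp_force: 0.0
side
px [305. 172.] n 92 c 0.5349 -0.0137 d mm 31.1 z [0.2134 0.2252 0.2336] mean [ 0.5366 -0.0105  0.2248]
px [273. 194.] n 63 c 0.6168 0.074 d mm 33.0 z [0.2129 0.2168 0.2199] mean [0.6163 0.0755 0.2169]
px [284. 161.] n 124 c 0.6052 -0.1074 d mm 63.1 z [0.1839 0.189  0.1935] mean [ 0.6047 -0.1071  0.1888]
px [319. 282.] n 150 c 0.4872 0.3289 d mm 50.5 z [0.1651 0.1702 0.1737] mean [0.4873 0.3303 0.1699]
px [312. 241.] n 79 c 0.5158 0.1074 d mm 51.5 z [0.0705 0.0745 0.0776] mean [0.5151 0.1091 0.0743]
top
px [300. 152.] n 76 c 0.6145 0.0693 d mm 30.2 z [0.2126 0.2197 0.2237] mean [0.614  0.0695 0.2185]
px [333. 180.] n 95 c 0.5345 -0.0168 d mm 26.4 z [0.214  0.2265 0.2376] mean [ 0.5336 -0.0171  0.2282]
px [367. 159.] n 144 c 0.6032 -0.1128 d mm 60.1 z [0.1842 0.194  0.1981] mean [ 0.6022 -0.1128  0.1926]
px [208. 204.] n 105 c 0.4857 0.3245 d mm 49.0 z [0.1671 0.1733 0.1766] mean [0.4861 0.3245 0.1724]
px [291. 200.] n 64 c 0.514 0.1032 d mm 48.0 z [0.0741 0.0773 0.0809] mean [0.5148 0.1045 0.0774]
```

View pics/s9.png

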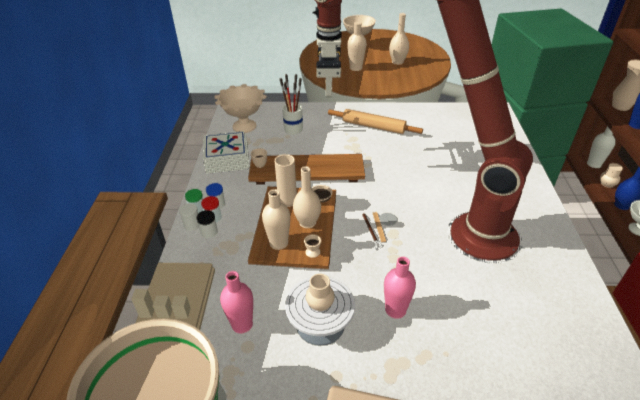

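The view shows the jar on the wheel (320,293), all three tall pots upright on the drying board within about 3 mm of their former spots, and everything else untouched. The arm is clear, so I'm handing in.

```bash
python3 -c "
from rig import manip;print(manip.hand_in())"
```

```text
the job is handed in; nothing more can be done
None
```

The job is handed in at about 70 s: the jar stands in the centre of the wheel (within about 1 mm), the three tall pots are upright again within about 3 mm of their former spots, and I left the dish, egg cup and handled cup alone; the hand-in reported no verdict.

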